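# Pull the stirrer's control knob with the knob puller

## Robot

A 7-joint arm with a two-finger parallel gripper is mounted at the origin on a cart in front of the work surface, level with it; the furniture and walls round the work are solid. World frame = base frame: x ahead of the robot, y to its left, z up, the work surface at z = 0. Lengths are in m, angles in rad, forces in N, time in s.
With the tool pointing down it reaches from about 0.35 to 0.9 m from the base axis. Payload 8.1 kg.
Tool frame: the origin (TCP) lies between the finger pads; the fingertips stand 19 mm ahead of it and the grasp point (between the pads) is the TCP (env.tip_extent is the distance from the TCP to the fingertips, in m); z points along the fingers, y is the line along which they close (so a half turn about z gives the same grasp; the last joint's range is limited). The gripper opens to 85 mm and grips with 20 to 120 N. Pads are 22 mm wide; open, the fingers measure 114 mm over their backs; the gripper's body (76 mm by 85 mm) begins 54 mm behind the grasp point. The pads swing forward as they close: fully open they stand 13 mm farther back than shut.
Start: joints at [1.235, 0.434, 0.025, 1.573, -0.012, 1.134, -0.075], TCP at [0.144, -0.608, 0.25] pointing down, gripper open.
Joint ranges: [-2.62, 2.62], [-0.44, 2.09], [-1.27, 1.32], [0.08, 2.57], [-1.32, 4.46], [0.12, 2], [-2.74, 2.74]. Speed limits (rad/s): [2.22, 2.22, 3.01, 3.01, 3.14, 3.14, 3.14].

## Interface

Orientations are given as a rotation vector (axis times angle).
In Python, from rig import observe, viewer, order, env gives the robot as it stands. The module is installed in compiled form; this text tells all that it offers.
- The arm moves only by the shell command python3 -m inch 'ROWS' [OPENING] [FORCE]. ROWS is JSON, one flat list of numbers, 4 for each row, row after row: the shift along the tool's x, y, z in mm, then the turn about the tool's z in rad. A call has 1 to 12 rows; each row shifts and turns the commanded pose from where the row before left it, along the tool's axes as they then stand; what a row does not reach is not made up. A row lasts 1/10 s, in which the tool goes at most 50 mm and 8.59 degrees, less where a joint would pass 70% of its speed; a pose out of reach is approached as far as the arm can. A call is refused whole if a number of a shift passes 50 or a number of a turn 0.15, either way. A call with a gripper value outside its range is refused whole. OPENING is the closure, from 0 (fully open) to 1 (shut), set as the call begins (- or left out, the last holds). The fingers move at their own pace and stop on an object; FORCE is the grip in N (left out, the last holds). Time passes only in rows, so rows that do not move let the fingers close. It gives the time, the measured TCP pose, the force, the opening and the grip force at its end, in the units of the state.
- observe(): the state, without advancing time (a new reading comes with each control period).
- viewer.get_image(name): name is "scene" or "top" or "wrist"; returns (picture, depth): 384x512x3 uint8, red, green, blue; 384x512 float32, m along the optical axis (not along the pixel's ray), 0 where there is no reading.
- viewer.camera_info(name): a dict with "fovy" (degrees; the focal length in pixels is half the picture's height over the tangent of half this angle, whatever the lens; pixels are square), "cx", "cy" (the principal point, pixels), "pose" (4x4, takes a point from camera to world coordinates); the wrist camera has in their place "hand_eye" (4x4, takes a point from camera to tool coordinates, whose origin is the TCP and whose axes are the flange's). Camera axes: x right, y down, z forward; pixel columns grow to the right and rows downward; lengths in m; the calibration is good to about 2 mm. A picture is of the moment at which its call begins: read the wrist's pose just before it. camera_info takes no time and is no camera call.
- order.sign_off(): hands the job in; it is judged then, once.
The state is a dict: "clock": time; "joints": joint angles; "dq": joint speeds; "joint_efforts": joint torques, N m; "ee_pos": TCP position; "ee_rot": TCP orientation; "contact_force": force on the tool from outside, world axes, zero at the start; "wrist_torque": the same for the moment, N m; "finger_gap": opening from 0.0 (shut) to 1.0 (fully open); "grip_force": force on a finger pad.
Only numpy, scipy, OpenCV 4.12 (cv2) and the standard library are available. Lean on these libraries where they do the work, as an engineer would, in place of code of your own. Each camera call takes 0.05 s, during which the arm holds its last target. There are 200 camera calls.

## Task

The push-on knob of the stirrer's control box has to come off, and it sits too tight for fingers, so do not touch it with them: take the knob puller, slide its fork under the knob's skirt, press it home against the hub with a steady 8 N or so, then pull straight up, gently, until the knob pops off. Carry the knob on the fork to the black rubber mat and leave it there upright, then stand the puller upright on the bare bench and let go of it. Leave everything else where it is.

Things in the scene. Friction and masses are not known exactly. Their poses are not given: they have to be found in the camera images.
- puller: Knob puller, steel with a black upright handle, 66 x 51 x 116 mm, 160 g, loose, standing on its fork at the start. Origin: underside of the fork, straight below the handle; z up along the handle, x the way the fork's open end points. The fork plate is 4 mm thick (z 0 to 4). Behind (x -36 to -30) a spine 22 mm wide rises to a top arm (z 50 to 56, x -36 to +10) that carries the handle.
- puller_handle (a point): Centre of the puller's black handle, 90 mm above the fork's underside, a good place to grip. The handle is 24 mm along the puller's x, 18 mm along its y, from z = 60 to 116 mm.
- puller_throat (a point): Middle of the closed end of the fork's slot, puller x = -13 mm, z = 2 mm. The slot between the two 9 mm wide tines is 30 mm wide (a bit wider at the tips); the tines reach to puller x = +30 mm. A 26 mm hub that touches the throat stands straight below the handle. 46 mm are free between fork and top arm.
- knob: Black push-on knob, 50 g, loose but pressed on the control box's stub at the start. Origin: centre of the underside of its hub, which stands on the box's top plate; z up. Hub 26 mm diameter, z 0 to 7.5 mm; skirt 49 mm diameter, z 7.5 to 12.5 mm; ribbed grip 34 mm diameter, top at z = 34 mm.
- knob_skirt (a point): Middle of the plane of the skirt's underside, 7.5 mm above the knob's origin: 7.5 mm are free below the skirt for the 4 mm fork. Springs on the stub hold the hub: pulled straight up it yields at 8 to 16 N, slides about 5 mm against them, then is loose; it is clear of the stub after 15 mm. Under a sideways push it yields about 1 mm at 2 to 5 N, then stands hard against the stub.
- control: The stirrer's control box, grey, metal top plate, 150 (x) x 160 (y) x 46 mm, fixed. Origin: centre of its underside; z up; front is -x. A switch, a key and a lamp, up to 20 mm high, stand in a row behind the knob at x = +50 mm, so the fork comes in from the front, pointing along the box's +x within about 45 degrees. The top plate gives about 0.2 mm per newton.
- panel (a point): Point on the control box's top plate at the foot of the knob's stub, 46 mm above the bench, on the box's x axis 20 mm in front of its centre; axes as the box. The stub is 14 mm thick, 14.5 mm high and bends if pushed sideways with more than 12 N; box and knob stand 25 N from the puller otherwise. Ease the sideways push before pulling.
- mat: Flat black rubber mat, 130 x 130 x 3 mm, fixed on the bench; origin: centre of its underside, x and y along its sides. The knob is to be left on it.
- mat_top (a point): Centre of the mat's upper face, 3 mm above the bench.
- tin: Bystander: small paint tin, 62 mm diameter, 62 mm high, loose; origin: centre of its underside.
- air_cap: Bystander: metal air cap of a spray gun, 31 mm diameter, 24 mm high, loose; origin: centre of its underside.
- coupler: Bystander: brass air coupler, 66 x 25 x 25 mm, lying loose; origin: centre of its underside, x along its length.
- marker: Bystander: marker pen, 128 x 18 x 18 mm, lying loose; origin: centre of its underside, x along its length.

How it is judged:
On the way, in this order (a step that is already met when the one before it is completed fails the run):
1. the fork is pressed home under the skirt: the puller bears on the knob with more than 6 N while the hub lies within 4 mm of the place below the handle, the knob still fully on its stub (horizontal distance between puller and knob below 0.004 m and z of puller in the frame of knob between -0.002 and 0.0055 m and contact force between puller and knob above 6 N and z of knob in the frame of panel below 0.0025 m), for 0.4 s.
2. the knob is off its stub and carried upright on the fork (z of knob in the frame of panel above 0.018 m and horizontal distance between puller and knob below 0.012 m and contact force between puller and knob above 0.1 N and angle between knob's own z axis and vertical below 0.25 rad), for 0.2 s.
At the end, for the whole second after the job is handed in: The knob stands upright (within 0.1 rad) and at rest on the mat, its centre within 60 mm of the mat's centre along either side; the puller stands upright (within 0.05 rad) and at rest on the bare bench, off the mat and clear of the knob, let go (x of knob in the frame of mat_top between -0.06 and 0.06 m and y of knob in the frame of mat_top between -0.06 and 0.06 m and z of knob in the frame of mat_top between -0.003 and 0.003 m and angle between knob's own z axis and vertical below 0.1 rad and linear speed of each of knob, puller below 0.01 m/s and contact force between puller and knob below 0.05 N and height (world z) of puller between -0.003 and 0.0025 m and angle between puller's own z axis and vertical below 0.05 rad and contact force between puller and mat below 0.05 N); the robot touches nothing.
It fails at once if the fingers touch the knob (contact force between the fingers and knob above 0.5 N).
It fails at once if the fork, not yet lifting the skirt, pushes the seated knob with more than 12 N (contact force between puller and knob above 12 N and z of puller in the frame of knob below 0.0025 m and z of knob in the frame of panel below 0.0015 m).
It fails at once if the puller loads the knob with more than 25 N (contact force between puller and knob above 25 N).
It fails at once if the puller presses on the control box with more than 25 N (contact force between puller and control above 25 N).
It fails at once if a bystander is moved by more than 30 mm (distance of any of tin, air_cap, coupler, marker from where it was at the start of the episode above 0.03 m).
It also fails if it takes over 72 s, if anything falls off the work surface, if the arm or the gripper's body presses on something with over 40 N, if the wrist force passes 120 N, or if a joint passes its speed limit or range.

## Working session

There is one attempt and no reset: what is moved stays moved. The work goes in short steps, Python scripts to look and compute and a shell command to move; the robot and the scene stay as the last step left them, time stands still between calls to the robot, and variables do not carry over. Pictures are saved under pics/ and viewed, at most 10 in all, crops included, and the job is handed in when it is done.

```bash
mkdir -p pics; python3 - <<'E'
from rig import observe, viewer, env
import cv2,numpy as np
s=observe();print(s)
for n in("scene","top"):
    im,d=viewer.get_image(n);i=viewer.camera_info(n);print(n,i)
    np.savez(n+".npz",im=im,d=d);cv2.imwrite(f"pics/{n}.png",im[:,:,::-1])
print(viewer.camera_info("wrist"))
E
```

```text
{'clock': 0.0, 'joints': array([ 1.2353731 ,  0.43523904,  0.02497225,  1.57409911, -0.01160644,
        1.13399474, -0.07513256]), 'dq': array([-7.18888525e-04, -6.09372742e-04, -4.41640503e-04,  1.77077029e-04,
       -5.82369168e-05, -8.53685452e-05,  1.44170536e-03]), 'joint_efforts': array([ 2.02462893e-04, -6.70465994e+01,  1.02527987e+00, -3.16208947e+01,
        1.54930225e-02,  1.25516808e-02,  2.53477299e-05]), 'ee_pos': array([ 0.14404321, -0.60768538,  0.24951518]), 'ee_rot': array([-3.11879713e+00, -3.64548062e-01,  5.06302248e-04]), 'contact_force': array([-0.13545647, -0.5953352 ,  0.06266576]), 'wrist_torque': array([-0.02786452,  0.01461693, -0.06568164]), 'grip_force': 0.0, 'finger_gap': 0.9988171751878285}
scene {'fovy': 49.80514600979332, 'cx': 253.84470554400065, 'cy': 188.8411801612093, 'pose': array([[-0.52304053, -0.61814151,  0.58679611, -0.10952368],
       [-0.85211371,  0.36455947, -0.37549782,  0.3335397 ],
       [ 0.01818871, -0.69641759, -0.71740624,  0.77550126],
       [ 0.        ,  0.        ,  0.        ,  1.        ]])}
top {'fovy': 44.95395709674689, 'cx': 259.2356206938379, 'cy': 190.63877824722113, 'pose': array([[-0.03017137, -0.97746752,  0.2089185 ,  0.25686493],
       [-0.99954206,  0.02902072, -0.0085715 , -0.05043365],
       [ 0.0023154 , -0.20908144, -0.97789549,  1.18851017],
       [ 0.        ,  0.        ,  0.        ,  1.        ]])}
{'fovy': 60.50527711922783, 'cx': 251.52061135727058, 'cy': 186.69739414163706, 'hand_eye': array([[ 7.42953618e-04, -9.60185487e-01, -2.79362272e-01,
         7.17120580e-02],
       [ 9.99999695e-01,  6.46122881e-04,  4.38697671e-04,
        -3.69184658e-04],
       [-2.40728781e-04, -2.79362512e-01,  9.60185674e-01,
        -1.23383141e-01],
       [ 0.00000000e+00,  0.00000000e+00,  0.00000000e+00,
         1.00000000e+00]])}
```

View pics/top.png

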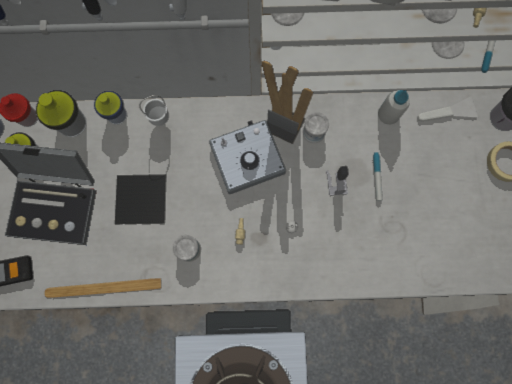

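View pics/scene.png

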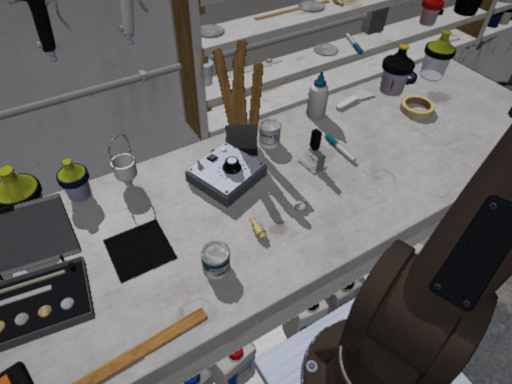

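The top view shows the puller at about (340,180), the control box at (248,157) with the knob at (250,160), and the mat at (141,199). The coupler is at (240,232), the air cap at (292,227), the marker at (378,175), and a tin at (186,248) or (317,125).

```bash
cat > h.py <<'E'
import numpy as np,cv2
from rig import viewer,observe
from scipy.spatial.transform import Rotation as R
def cam(n,s=None):
    i=viewer.camera_info(n);f=192/np.tan(np.radians(i["fovy"]/2))
    if n=="wrist":
        T=np.eye(4);T[:3,:3]=R.from_rotvec(s["ee_rot"]).as_matrix();T[:3,3]=s["ee_pos"];P=T@i["hand_eye"]
    else:P=i["pose"]
    return f,i["cx"],i["cy"],P
def cloud(c,d):
    f,cx,cy,P=c;v,u=np.mgrid[:384,:512]
    p=np.stack([(u-cx)/f*d,(v-cy)/f*d,d],-1)
    return p@P[:3,:3].T+P[:3,3]
def onplane(c,u,v,z):
    f,cx,cy,P=c;r=P[:3,:3]@np.array([(u-cx)/f,(v-cy)/f,1]);t=(z-P[2,3])/r[2];return P[:3,3]+t*r
def proj(c,p):
    f,cx,cy,P=c;q=P[:3,:3].T@(np.asarray(p)-P[:3,3]);return np.array([cx+f*q[0]/q[2],cy+f*q[1]/q[2]])
E
python3 - <<'E'
from h import *
z=np.load("top.npz");c=cam("top");W=cloud(c,z["d"]);im=z["im"]
for n,(u,v) in dict(handle=(343,173),knob=(250,160),mat=(141,199),cap=(292,227),coup=(240,235),tin=(186,248),bench=(300,200)).items():print(n,W[v,u].round(3))
H=W[...,2];g=im.astype(int).sum(2)
# box top
m=((H>.038)&(H<.056)).astype(np.uint8);m[:, :200]=0;m[:,300:]=0;m[:110]=0;m[200:]=0
cs=max(cv2.findContours(m,0,1)[0],key=cv2.contourArea)
pts=np.array([onplane(c,*p[0],.046)[:2] for p in cs],np.float32);print("box",cv2.minAreaRect(pts))
m=((g<120)&(H<.02)).astype(np.uint8);m[:, :110]=0;m[:,172:]=0;m[:165]=0;m[230:]=0
cs=max(cv2.findContours(m,0,1)[0],key=cv2.contourArea)
pts=np.array([onplane(c,*p[0],.003)[:2] for p in cs],np.float32);print("mat",cv2.minAreaRect(pts))
a=cv2.resize(im[150:214,310:374],(400,400),interpolation=2);b=cv2.resize(im[115:200,205:290],(400,400),interpolation=2)
cv2.imwrite("pics/crop.png",np.hstack([a,b])[:,:,::-1])
m=(H>.02);P=W[150:214,310:360][m[150:214,310:360]];Q=P[P[:,2]>.1];print("handle top",len(Q),Q.mean(0),Q.min(0),Q.max(0))
E
```

```text
handle [ 0.522 -0.26   0.118]
knob [ 0.573 -0.04   0.078]
mat [0.497 0.247 0.004]
cap [ 0.41  -0.141  0.016]
coup [ 0.393 -0.009  0.025]
tin [0.361 0.121 0.06 ]
bench [ 0.482 -0.166  0.002]
box ((0.5950907468795776, -0.03197389096021652), (0.1486283838748932, 0.15846467018127441), 19.134798049926758)Traceback (most recent call last):
  File "<stdin>", line 10, in <module>
ValueError: max() iterable argument is empty
```

```bash
python3 - <<'E'
from h import *
z=np.load("top.npz");c=cam("top");W=cloud(c,z["d"]);im=z["im"]
H=W[...,2];g=im.astype(int).sum(2)
m=((g<210)).astype(np.uint8);m[:, :105]=0;m[:,172:]=0;m[:170]=0;m[230:]=0
print(g[180:220:10,110:175:6])
cs=max(cv2.findContours(m,0,1)[0],key=cv2.contourArea)
pts=np.array([onplane(c,*p[0],.003)[:2] for p in cs],np.float32);print("mat",cv2.minAreaRect(pts))
a=cv2.resize(im[150:214,310:374],(400,400),interpolation=2);b=cv2.resize(im[115:200,205:290],(400,400),interpolation=2)
cv2.imwrite("pics/crop.png",np.hstack([a,b])[:,:,::-1])
P=W[150:214,310:360].reshape(-1,3);Q=P[P[:,2]>.1];print("handle top",len(Q),Q.mean(0),Q.min(0),Q.max(0))
E
```

```text
[[435 308 133 135 134 139 135 126 141 143 415]
 [420 205 130 130 135 131 131 138 137 145 422]
 [419 152 129 131 132 135 136 137 139 146 426]
 [421 128 130 131 134 135 134 136 138 161 433]]
mat ((0.49779677391052246, 0.24944603443145752), (0.12851567566394806, 0.1272003948688507), 88.30411529541016)
handle top 105 [ 0.48700014 -0.23085835  0.27822362] [ 0.25686493 -0.27352066  0.10009464] [ 0.54119264 -0.05043365  1.18851017]
```

View pics/crop.png

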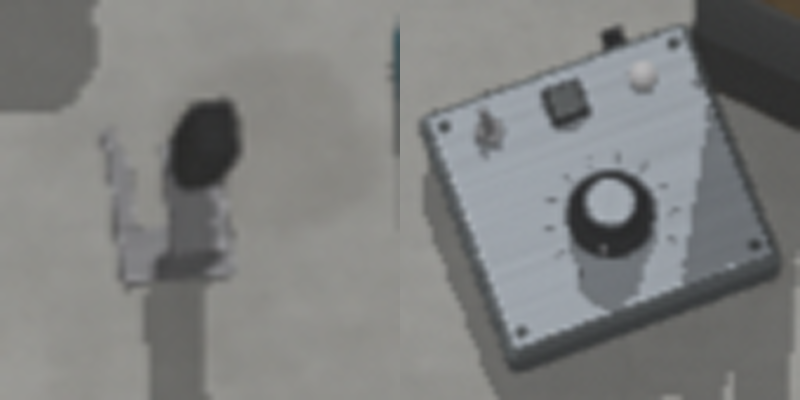

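The crop shows the puller's fork opening toward the top of the image (world +x), yawed a few degrees toward +y. The knob sits on the box's axis, and the box is yawed by about 19°.

```bash
python3 -m inch '[38,-22,0,0,38,-22,0,0,38,-22,0,0,38,-22,0,0,38,-22,0,0,38,-22,0,0,38,-22,0,0,38,-22,0,0,38,-22,0,0,38,-22,0,0,38,-22,0,0,0,0,0,0]' 0; python3 - <<'E'
from h import *
s=observe();print(s["ee_pos"],s["contact_force"]);im,d=viewer.get_image("wrist");np.savez("w1.npz",im=im,d=d,p=s["ee_pos"],r=s["ee_rot"])
cv2.imwrite("pics/w1.png",im[:,:,::-1])
E
```

```text
clock: 1.3
ee_pos: [0.4996, -0.2698, 0.25]
ee_rot: [-3.116, -0.379, -0.004]
contact_force: [0.3, 0.6, 0.1]
finger_gap: 1.001
grip_force: 0.0
[ 0.49964003 -0.26977393  0.24998285] [0.32036043 0.58400519 0.12338955]
```

View pics/w1.png

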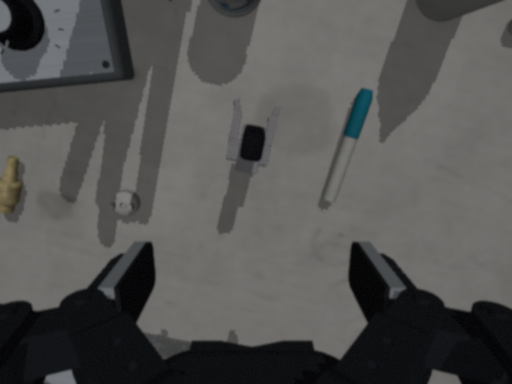

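The wrist view shows the black handle top at about (252,143). The tine tips are near (237,100) and (277,108), and the fork's back end is near row 162.

```bash
python3 - <<'E'
from h import *
z=np.load("w1.npz");s=dict(ee_pos=z["p"],ee_rot=z["r"]);c=cam("wrist",s);W=cloud(c,z["d"]);im=z["im"]
g=im.astype(int).sum(2);H=W[...,2]
m=((g<110)&(H>.08)&(H<.13));m[:90]=0;m[190:]=0;m[:,:210]=0;m[:,300:]=0
v,u=np.nonzero(m);t=m.astype(np.uint8)
cs=max(cv2.findContours(t,0,1)[0],key=cv2.contourArea)
pts=np.array([onplane(c,*p[0],.116)[:2] for p in cs],np.float32);print("handle",len(v),cv2.minAreaRect(pts),H[m].min(),H[m].max(),W[m].mean(0))
mt=m&(H>.112);print("top pts",W[mt].mean(0), (u.mean(),v.mean()))
q=W[mt][:,:2];print("top rect",cv2.minAreaRect(q.astype(np.float32)))
# fork: bluish steel brighter? 
sub=im[90:180,215:300];B=(sub[...,2].astype(int)-sub[...,0]);print(np.percentile(B,[5,50,95]))
cv2.imwrite("pics/w1c.png",cv2.resize(sub,(765,600) if 0 else (765,810//2*1),interpolation=cv2.INTER_CUBIC)[:,:,::-1])
np.set_printoptions(linewidth=250)
print((H[95:175:5,225:285:4]*1000).round().astype(int))
X=R.from_rotvec(z["r"]).as_matrix();print(X)
E
```

```text
handle 678 ((0.5312355160713196, -0.2620038390159607), (0.026702480390667915, 0.016543226316571236), 3.180283308029175) 0.08001565057280419 0.11762404439804386 [ 0.53096427 -0.26193114  0.11304489]
top pts [ 0.5296053  -0.26202219  0.115131  ] (np.float64(252.20206489675516), np.float64(143.21386430678467))
top rect ((0.5290306210517883, -0.26218393445014954), (0.02362257055938244, 0.016758782789111137), 3.9885475635528564)
[-5. -4.  2.]
[[  1   1   0   1   0   0   0   1   0   1   1   0   0  -1   0]
 [  0   0  -1   4   0   0   1  -1  -1  -1   0   1   0   0   1]
 [  0   1   0   4   1   0   0   0  -2   0   0  -1   0   0   0]
 [ -1   1  -1   4   1  -1   0   0   0   0  -1   0  -1 374   1]
 [  1   0   1   5   4  -1   0  -1   0   0   0   0   5   4   0]
 [ -1   0   4   4   0  -1  -1  -2   0  -1   0   4   4  -1   2]
 [  0   0   4   4  -1  55  76  71  -1   0   0   3   4   0   2]
 [  2   0   4   2   0 111 112 110 104  97  -1   3   4   0  -1]
 [ -2   0   3   3  54 113 116 115 115 117   4   4   3  -1  -1]
 [ -1   3   3   4  55 115 115 115 116 115   3   3   1   0  -1]
 [  0   3   4   4 111 115 116 117 116 114   3   4  -1   0   0]
 [  0   4   3   4 113 117 117 115 116 115   3   5   0   1  -2]
 [  0   4   2   3 115 116 115 115 116 112   3  -2   1  -1  -1]
 [ -1   0   0  55  55  55  58 114 115   3   5  -1   0   0   0]
 [ -1   0   0  56  56  54  56  56  55  -1  -1   0  -1   0   0]
 [  0  -1  -1  55  57  55  56  56  54   0   0   1  -1  -1  -1]]
[[ 0.97081801  0.2398092   0.00198672]
 [ 0.2398019  -0.9708161   0.00333862]
 [ 0.00272937 -0.00276477 -0.99999245]]
```

View pics/w1c.png

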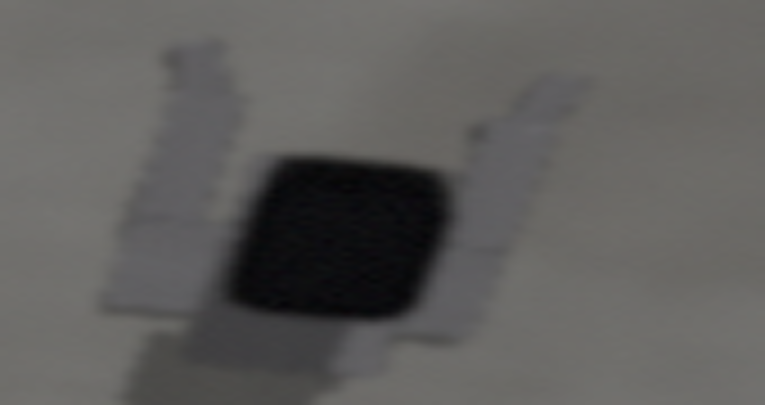

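```bash
python3 -m inch '[15,0,0,0,15,-0.5,0,0,0,0,0,0.085,0,0,0,0.085,0,0,30,0,0,0,30,0,0,0,30,0,0,0,0,0]' 0; python3 - <<'E'
from h import *
s=observe();print(s["ee_pos"]);c=cam("wrist",s);im,d=viewer.get_image("wrist");W=cloud(c,d)
X=R.from_rotvec(s["ee_rot"]).as_matrix();print("yaw",np.degrees(np.arctan2(X[1,0],X[0,0])),X[:,2])
H=W[...,2];D=np.hypot(W[...,0]-.529,W[...,1]+.262)
m=(H>.112)&(H<.12)&(D<.04);q=W[m];r=cv2.minAreaRect(q[:,:2].astype(np.float32));print("top",m.sum(),r,q.mean(0))
m=cv2.medianBlur(((H>.002)&(H<.007)&(D<.06)).astype(np.uint8),5);cs=max(cv2.findContours(m,0,1)[0],key=cv2.contourArea)
k=np.zeros_like(m);cv2.drawContours(k,[cs],-1,1,-1);q=W[(k>0)&(m>0)];print("fork",cv2.minAreaRect(q[:,:2].astype(np.float32)))
cv2.imwrite("pics/w2.png",im[:,:,::-1])
E
```

```text
clock: 2.15
ee_pos: [0.5221, -0.2685, 0.1565]
ee_rot: [-3.137, -0.097, 0.01]
contact_force: [0.2, -0.6, -0.5]
finger_gap: 1.001
grip_force: 0.0
[ 0.52206143 -0.26851685  0.15650202]
yaw 3.5368512313385856 [-0.00642985  0.00260187 -0.99997594]
top 1273 ((0.5293867588043213, -0.2624082565307617), (0.02316095121204853, 0.01760048419237137), 2.806039571762085) [ 0.52992072 -0.26239526  0.11496248]
fork ((0.5448833107948303, -0.2791231870651245), (0.10199873894453049, 0.01709146983921528), 7.467901706695557)
```

```bash
python3 -m inch '[0,0,0,0,0,0,0,0,0,0,0,0]' 0
```

```text
clock: 2.5
ee_pos: [0.525, -0.2693, 0.1618]
ee_rot: [3.139, 0.098, 0.003]
contact_force: [-0.3, -0.4, 0.2]
finger_gap: 0.999
grip_force: 0.0
```

```bash
python3 -m inch '[5,-6.6,0,0,0,0,0,0,0,0,15,0,0,0,15,0,0,0,15,0,0,0,15,0,0,0,12,0,0,0,0,0,0,0,0,0]' 0
```

```text
clock: 3.4
ee_pos: [0.5289, -0.2619, 0.0885]
ee_rot: [-3.14, -0.099, 0.0]
contact_force: [0.2, -0.1, -0.1]
finger_gap: 0.997
grip_force: 0.0
```

```bash
python3 -m inch '[0,0,0,0,0,0,0,0,0,0,0,0,0,0,0,0,0,0,0,0,0,0,0,0,0,0,0,0,0,0,0,0]' 1 90
```

```text
clock: 4.2
ee_pos: [0.5289, -0.2621, 0.0886]
ee_rot: [3.14, 0.098, 0.001]
contact_force: [-0.7, 0.3, 5.0]
finger_gap: 0.198
grip_force: 88.0
```

```bash
python3 -m inch '[0,0,-15,0,0,0,-20,0,0,0,-25,0,0,0,-25,0,0,0,-25,0,0,0,0,0,0,0,0,0]'; python3 - <<'E'
from h import *
s=observe();print(s["ee_pos"],s["contact_force"]);c=cam("wrist",s);im,d=viewer.get_image("wrist")
cv2.imwrite("pics/w3.png",im[:,:,::-1])
E
```

```text
clock: 4.9
ee_pos: [0.5285, -0.2619, 0.1979]
ee_rot: [3.14, 0.099, -0.0]
contact_force: [-1.0, -0.6, -1.8]
finger_gap: 0.198
grip_force: 88.0
[ 0.52852145 -0.26189325  0.19793707] [-0.95129889 -0.59054323 -1.77667674]
```

View pics/w3.png

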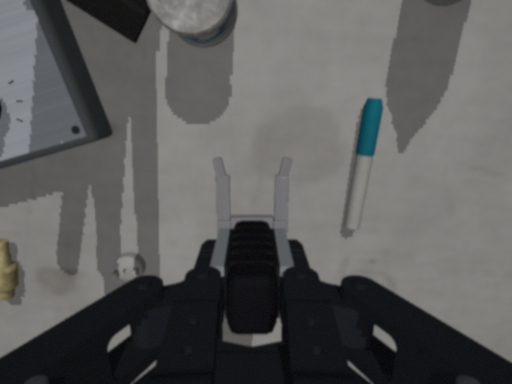

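The puller is gripped straight. The tines are symmetric about column 253, with tips at (220,160) and (286,160). Next I carry it in front of the knob.

```bash
python3 -m inch '[-2,-20,0,0,-2,-30,0,0,-2,-33,0,0,-2,-33,0,0,-2,-33,0,0,-1,-30,0,0,0,-20,0,0,0,0,0,-0.09,0,0,0,-0.09,0,0,0,-0.09,0,0,0,0,0,0,0,0]'; cat > k.py <<'E'
from h import *
import sys
s=observe();c=cam("wrist",s);im,d=viewer.get_image("wrist");W=cloud(c,d);H=W[...,2];g=im.astype(int).sum(2)
X=R.from_rotvec(s["ee_rot"]).as_matrix();print(s["ee_pos"],"yaw",np.degrees(np.arctan2(X[1,0],X[0,0])),"z",X[:,2],s["contact_force"])
D=np.hypot(W[...,0]-.575,W[...,1]+.0385)
m=(H>.076)&(H<.085)&(D<.03);q=W[m];print("top n",m.sum(),"z",np.median(q[:,2]))
(x,y),r=cv2.minEnclosingCircle(q[:,:2].astype(np.float32));print("grip circle",x,y,r,q.mean(0))
m=(H>.0555)&(H<.061)&(D<.03);q=W[m]
if len(q)>30:
    (x,y),r=cv2.minEnclosingCircle(q[:,:2].astype(np.float32));print("skirt circle",x,y,r,np.median(q[:,2]))
m=(H>.043)&(H<.049)&(D<.06)&(D>.028);print("plate z",np.median(W[m][:,2]))
cv2.imwrite(sys.argv[1],im[:,:,::-1]);np.savez("k.npz",im=im,d=d,p=s["ee_pos"],r=s["ee_rot"])
E
python3 k.py pics/w4.png
```

```text
clock: 6.15
ee_pos: [0.5046, -0.0641, 0.1973]
ee_rot: [-3.098, -0.516, 0.003]
contact_force: [-0.2, -0.7, -2.0]
finger_gap: 0.197
grip_force: 88.1
[ 0.50464937 -0.06412131  0.19728797] yaw 18.907500609129368 z [-1.90387956e-03  2.48780690e-04 -9.99998157e-01] [-0.2108232  -0.68784049 -2.04749514]
top n 1858 z 0.07951964210239147
grip circle 0.5773414969444275 -0.035779114812612534 0.017655251547694206 [ 0.57753213 -0.0357877   0.07936164]
skirt circle 0.5775203108787537 -0.03570399060845375 0.02464079111814499 0.05852149201553131
plate z 0.045788608711692796
```

View pics/w4.png

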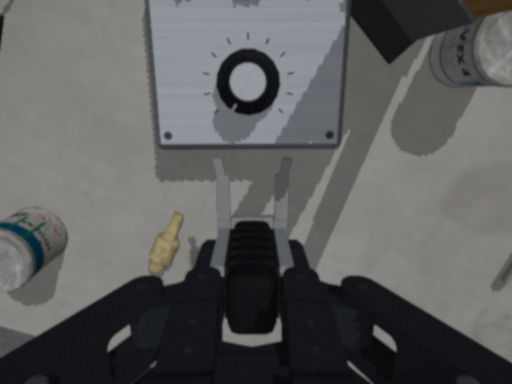

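The knob (dark skirt ring) is at about (248,82), right ahead of the fork. The tips are at (220,160) and (286,160).

```bash
cat > f.py <<'E'
from h import *
z=np.load("k.npz");s=dict(ee_pos=z["p"],ee_rot=z["r"]);c=cam("wrist",s);W=cloud(c,z["d"])
X=R.from_rotvec(z["r"]).as_matrix();T=(W-z["p"])@X   # tool frame
m=(np.abs(T[...,2]-.0855)<.006)&(T[...,0]>-.01)&(T[...,0]<.05)&(np.abs(T[...,1])<.04)
q=T[m];print(m.sum(),"tip x",np.percentile(q[:,0],[50,99,100]),"z",np.median(q[:,2]))
for lo,hi in((.0,.01),(.01,.02),(.02,.03)):
    k=q[(q[:,0]>lo)&(q[:,0]<hi)]
    L=k[k[:,1]<0];Rr=k[k[:,1]>0]
    print(lo,len(L),len(Rr),[np.percentile(a[:,1],[2,98]).round(4) for a in(L,Rr) if len(a)], "mid",(L[:,1].mean()+Rr[:,1].mean())/2)
kn=np.array([.5775,-.0357,.046]);print("knob tool",(kn-z["p"])@X)
E
python3 f.py
```

```text
1498 tip x [0.00969433 0.03026306 0.0311469 ] z 0.08500399013456064
0.0 195 191 [array([-0.0239, -0.0152]), array([0.0153, 0.0235])] mid -1.83532973712687e-06
0.01 207 204 [array([-0.0236, -0.015 ]), array([0.0152, 0.0238])] mid 8.053131834143655e-05
0.02 151 152 [array([-0.0251, -0.0181]), array([0.0183, 0.025 ])] mid -1.4305613164355274e-05
knob tool [ 0.07838968 -0.00315234  0.15115606]
```

```bash
python3 -m inch '[0,-3,0,0,0,0,15,0,0,0,15,0,0,0,15,0,0,0,10,0,0,0,0,0,0,0,0,0,0,0,0,0]' ; python3 k.py pics/w5.png; python3 f.py
```

```text
clock: 7.0
ee_pos: [0.5048, -0.0612, 0.144]
ee_rot: [3.098, 0.52, 0.002]
contact_force: [0.7, -0.3, -0.4]
finger_gap: 0.2
grip_force: 88.1
[ 0.5047977  -0.06119279  0.14398198] yaw 19.051162496933543 z [ 1.11584203e-03 -1.13200857e-04 -9.99999371e-01] [ 0.70803054 -0.28954432 -0.40132777]
top n 3041 z 0.07950179553461031
grip circle 0.5772607326507568 -0.03587516397237778 0.017642509192228317 [ 0.57742606 -0.03576534  0.07936748]
skirt circle 0.577288806438446 -0.03578555956482887 0.02464502677321434 0.05844876856016107
plate z 0.04576539230413364
1500 tip x [0.00966902 0.03031867 0.03087853] z 0.0850273714803981
0.0 196 187 [array([-0.0238, -0.0152]), array([0.0153, 0.0235])] mid -8.352192360866484e-06
0.01 205 206 [array([-0.0236, -0.015 ]), array([0.0152, 0.0238])] mid 0.00010923274300080055
0.02 152 149 [array([-0.0251, -0.0182]), array([0.0183, 0.0252])] mid -4.2356091171365934e-05
knob tool [ 0.07694161 -0.00041177  0.09806016]
```

```bash
python3 -m inch '[0,-0.4,4,0,0,0,3.4,0,0,0,0,0,0,0,0,0,10,0,0,0,10,0,0,0,10,0,0,0,10,0,0,0,10,0,0,0,5,0,0,0,0,0,0,0,0,0,0,0]'; python3 -c "
from rig import observe;s=observe();print(s['ee_pos'],s['contact_force'],s['wrist_torque'])"
```

```text
clock: 8.25
ee_pos: [0.5559, -0.0429, 0.1357]
ee_rot: [3.098, 0.52, -0.001]
contact_force: [0.0, 0.1, -2.2]
finger_gap: 0.2
grip_force: 88.1
[ 0.55585604 -0.04292652  0.13572545] [ 0.04031004  0.06498055 -2.19241123] [ 0.02799694 -0.00402045  0.0338426 ]
```

```bash
python3 -m inch '[3,0,-0.7,0,5,0,0,0,5,0,0,0,4,0,0,0,2,0,0,0,0,0,0,0,0,0,0,0,0,0,0,0]'; python3 -c "
from rig import observe;s=observe();print(s['ee_pos'],s['contact_force'],s['wrist_torque'])"
```

```text
clock: 9.05
ee_pos: [0.5739, -0.0368, 0.1365]
ee_rot: [3.098, 0.52, -0.0]
contact_force: [0.9, 0.1, -2.0]
finger_gap: 0.197
grip_force: 88.1
[ 0.57392153 -0.03677837  0.13653834] [ 0.93811274  0.13667581 -1.97428171] [ 0.04120819 -0.01439923 -0.01537881]
```

```bash
python3 -m inch '[1,0,0,0,1,0,0,0,0.6,0,0,0,0,0,0,0,0,0,0,0]'; python3 -m inch '[0.5,0,0,0,0,0,0,0,0,0,0,0]';python3 -m inch '[0.4,0,0,0,0,0,0,0,0,0,0,0]'
```

```text
clock: 9.55
ee_pos: [0.5766, -0.0358, 0.1366]
ee_rot: [3.098, 0.52, -0.0]
contact_force: [-0.7, 0.4, -0.5]
finger_gap: 0.196
grip_force: 88.1
clock: 9.85
ee_pos: [0.577, -0.0357, 0.1366]
ee_rot: [3.098, 0.52, -0.0]
contact_force: [0.2, -0.1, -1.3]
finger_gap: 0.2
grip_force: 88.1
clock: 10.15
ee_pos: [0.5774, -0.0356, 0.1366]
ee_rot: [3.098, 0.52, -0.0]
contact_force: [0.5, -0.1, -2.0]
finger_gap: 0.199
grip_force: 88.1
```

```bash
python3 -m inch '[0.5,0,0,0,0,0,0,0,0,0,0,0]'; python3 -m inch '[0.4,0,0,0,0,0,0,0,0,0,0,0]'
```

```text
clock: 10.45
ee_pos: [0.5777, -0.0354, 0.1366]
ee_rot: [3.098, 0.52, -0.001]
contact_force: [-1.1, -0.6, -1.9]
finger_gap: 0.204
grip_force: 88.1
clock: 10.75
ee_pos: [0.578, -0.0354, 0.1365]
ee_rot: [3.098, 0.52, -0.001]
contact_force: [-2.8, -1.6, -1.5]
finger_gap: 0.2
grip_force: 88.1
```

```bash
python3 -m inch '[0.4,0,0,0,0,0,0,0,0,0,0,0]'
```

```text
clock: 11.05
ee_pos: [0.5783, -0.0353, 0.1365]
ee_rot: [3.098, 0.52, -0.001]
contact_force: [-3.1, -1.7, -0.1]
finger_gap: 0.198
grip_force: 88.1
```

```bash
python3 -m inch '[0.4,0,0,0,0,0,0,0,0,0,0,0]'
```

```text
clock: 11.35
ee_pos: [0.5786, -0.0352, 0.1364]
ee_rot: [3.098, 0.52, -0.002]
contact_force: [-5.4, -2.0, -2.0]
finger_gap: 0.197
grip_force: 88.1
```

```bash
python3 -m inch '[0.3,0,0,0,0,0,0,0,0,0,0,0]'
```

```text
clock: 11.65
ee_pos: [0.5788, -0.0351, 0.1364]
ee_rot: [3.098, 0.52, -0.002]
contact_force: [-5.2, -1.8, -1.0]
finger_gap: 0.199
grip_force: 88.1
```

```bash
python3 -m inch '[0.3,0,0,0,0,0,0,0,0,0,0,0]'
```

```text
clock: 11.95
ee_pos: [0.5789, -0.035, 0.1363]
ee_rot: [3.098, 0.52, -0.002]
contact_force: [-5.5, -2.4, -0.3]
finger_gap: 0.196
grip_force: 88.1
```

```bash
python3 -m inch '[0.2,0,0,0,0,0,0,0,0,0,0,0,0,0,0,0]'
```

```text
clock: 12.35
ee_pos: [0.579, -0.035, 0.1363]
ee_rot: [3.098, 0.52, -0.003]
contact_force: [-5.2, -2.3, -0.3]
finger_gap: 0.198
grip_force: 88.1
```

```bash
python3 -m inch '[0.3,0,0,0,0,0,0,0,0,0,0,0,0,0,0,0]'
```

```text
clock: 12.75
ee_pos: [0.5791, -0.035, 0.1363]
ee_rot: [3.098, 0.52, -0.003]
contact_force: [-5.4, -2.0, 0.7]
finger_gap: 0.198
grip_force: 88.1
```

```bash
python3 -m inch '[0.2,0,0,0,0,0,0,0,0,0,0,0,0,0,0,0]'
```

```text
clock: 13.15
ee_pos: [0.5792, -0.035, 0.1363]
ee_rot: [3.098, 0.52, -0.004]
contact_force: [-7.2, -2.9, 0.7]
finger_gap: 0.2
grip_force: 88.1
```

```bash
python3 -m inch '[0.1,0,0,0,0,0,0,0,0,0,0,0,0,0,0,0]'; python3 -m inch '[0,0,0,0,0,0,0,0,0,0,0,0]'; python3 -m inch '[0,0,0,0,0,0,0,0,0,0,0,0]'
```

```text
clock: 13.55
ee_pos: [0.5792, -0.0349, 0.1362]
ee_rot: [3.098, 0.52, -0.004]
contact_force: [-6.4, -2.1, 0.6]
finger_gap: 0.201
grip_force: 88.1
clock: 13.85
ee_pos: [0.5792, -0.0349, 0.1363]
ee_rot: [3.098, 0.52, -0.004]
contact_force: [-6.6, -2.4, 0.3]
finger_gap: 0.199
grip_force: 88.1
clock: 14.15
ee_pos: [0.5792, -0.0349, 0.1362]
ee_rot: [3.098, 0.52, -0.004]
contact_force: [-6.9, -2.0, 1.0]
finger_gap: 0.2
grip_force: 88.1
```

```bash
python3 -m inch '[0.3,0,0,0,0,0,0,0,0,0,0,0,0,0,0,0]'; python3 -m inch '[0.1,0,0,0,0,0,0,0,0,0,0,0]'; python3 -m inch '[0,0,0,0,0,0,0,0,0,0,0,0]'
```

```text
clock: 14.55
ee_pos: [0.5793, -0.0349, 0.1362]
ee_rot: [3.098, 0.52, -0.004]
contact_force: [-7.0, -2.6, 0.7]
finger_gap: 0.201
grip_force: 88.1
clock: 14.85
ee_pos: [0.5794, -0.0349, 0.1362]
ee_rot: [3.098, 0.52, -0.005]
contact_force: [-7.5, -2.4, 0.5]
finger_gap: 0.2
grip_force: 88.1
clock: 15.15
ee_pos: [0.5794, -0.0349, 0.1362]
ee_rot: [3.098, 0.52, -0.005]
contact_force: [-7.9, -2.7, 0.0]
finger_gap: 0.199
grip_force: 88.1
```

```bash
python3 -m inch '[0,0,0,0,0,0,0,0,0,0,0,0,0,0,0,0,0,0,0,0]'; python3 -m inch '[-0.5,0,0,0,-0.5,0,0,0,-0.4,0,0,0,0,0,0,0,0,0,0,0]'
```

```text
clock: 15.65
ee_pos: [0.5793, -0.0349, 0.1362]
ee_rot: [3.098, 0.52, -0.005]
contact_force: [-7.0, -2.4, 1.4]
finger_gap: 0.195
grip_force: 88.1
clock: 16.15
ee_pos: [0.5789, -0.0351, 0.1364]
ee_rot: [3.098, 0.52, -0.002]
contact_force: [-4.1, -1.4, -1.1]
finger_gap: 0.203
grip_force: 88.1
```

```bash
python3 -m inch '[-0.5,0,0,0,-0.5,0,0,0,0,0,0,0,0,0,0,0]'
```

```text
clock: 16.55
ee_pos: [0.5785, -0.0352, 0.1365]
ee_rot: [3.098, 0.52, 0.0]
contact_force: [-3.7, -1.6, -2.8]
finger_gap: 0.201
grip_force: 88.1
```

```bash
python3 -m inch '[-0.5,0,0,0,-0.3,0,0,0,0,0,0,0,0,0,0,0]';  python3 -m inch '[0,0,-0.5,0,0,0,-0.5,0,0,0,-0.3,0,0,0,0,0,0,0,0,0]'
```

```text
clock: 16.95
ee_pos: [0.5779, -0.0353, 0.1367]
ee_rot: [3.098, 0.52, 0.001]
contact_force: [-1.7, -0.8, -2.0]
finger_gap: 0.202
grip_force: 88.1
clock: 17.45
ee_pos: [0.5778, -0.0354, 0.138]
ee_rot: [3.098, 0.52, 0.0]
contact_force: [-2.5, -0.2, -2.4]
finger_gap: 0.199
grip_force: 88.1
```

```bash
python3 -m inch '[0,0,-0.4,0,0,0,-0.4,0,0,0,0,0,0,0,0,0]'; python3 -m inch '[0,0,-0.3,0,0,0,-0.3,0,0,0,0,0,0,0,0,0]'
```

```text
clock: 17.85
ee_pos: [0.5777, -0.0354, 0.1387]
ee_rot: [3.098, 0.52, 0.0]
contact_force: [-1.2, -0.5, -3.4]
finger_gap: 0.201
grip_force: 88.1
clock: 18.25
ee_pos: [0.5776, -0.0355, 0.1392]
ee_rot: [3.098, 0.52, -0.0]
contact_force: [-0.2, -0.9, -6.0]
finger_gap: 0.198
grip_force: 87.7
```

```bash
python3 -m inch '[0,0,-0.3,0,0,0,-0.3,0,0,0,0,0,0,0,0,0]'; python3 -m inch '[0,0,-0.3,0,0,0,-0.3,0,0,0,0,0,0,0,0,0]'
```

```text
clock: 18.65
ee_pos: [0.5774, -0.0355, 0.1395]
ee_rot: [-3.098, -0.52, 0.001]
contact_force: [0.4, -0.7, -12.6]
finger_gap: 0.196
grip_force: 87.9
clock: 19.05
ee_pos: [0.5775, -0.0354, 0.1404]
ee_rot: [-3.098, -0.52, 0.001]
contact_force: [-1.8, -0.4, -12.5]
finger_gap: 0.2
grip_force: 87.9
```

```bash
python3 -m inch '[0,0,-0.3,0,0,0,-0.3,0,0,0,0,0,0,0,0,0]'; python3 -m inch '[0,0,-0.3,0,0,0,-0.3,0,0,0,0,0,0,0,0,0]'
```

```text
clock: 19.45
ee_pos: [0.5777, -0.0354, 0.1413]
ee_rot: [3.098, 0.52, -0.0]
contact_force: [-1.8, -0.1, -10.2]
finger_gap: 0.193
grip_force: 88.3
clock: 19.85
ee_pos: [0.5778, -0.0354, 0.1419]
ee_rot: [3.098, 0.52, 0.0]
contact_force: [-2.8, 0.2, -7.8]
finger_gap: 0.198
grip_force: 88.5
```

```bash
python3 -m inch '[0,0,-0.4,0,0,0,-0.4,0,0,0,-0.4,0,0,0,0,0,0,0,0,0]'; python3 -m inch '[0,0,-0.4,0,0,0,-0.4,0,0,0,-0.4,0,0,0,0,0,0,0,0,0]'; python3 -m inch '[0,0,-0.5,0,0,0,-0.5,0,0,0,-0.5,0,0,0,0,0,0,0,0,0]'
```

```text
clock: 20.35
ee_pos: [0.5778, -0.0354, 0.1432]
ee_rot: [3.098, 0.52, 0.0]
contact_force: [-3.0, -1.2, -5.6]
finger_gap: 0.198
grip_force: 88.9
clock: 20.85
ee_pos: [0.5778, -0.0354, 0.1443]
ee_rot: [3.098, 0.52, 0.0]
contact_force: [-3.2, -1.1, -2.9]
finger_gap: 0.201
grip_force: 89.1
clock: 21.35
ee_pos: [0.5779, -0.0354, 0.1458]
ee_rot: [3.098, 0.52, 0.001]
contact_force: [-3.0, -1.1, -2.3]
finger_gap: 0.198
grip_force: 89.2
```

```bash
python3 -m inch '[-0.4,0,-1,0,0,0,-1,0,0,0,-1,0,0,0,-1,0,0,0,-1,0,0,0,0,0,0,0,0,0]'; python3 -m inch '[0,0,-1,0,0,0,-1.5,0,0,0,-1.5,0,0,0,-1.5,0,0,0,-1.5,0,0,0,-1.5,0,0,0,-1.5,0,0,0,-1.5,0,0,0,-1.5,0,0,0,-1,0,0,0,0,0,0,0,0,0]'; python3 k.py pics/w6.png
```

```text
clock: 22.05
ee_pos: [0.5775, -0.0355, 0.1507]
ee_rot: [3.098, 0.52, 0.001]
contact_force: [0.1, 0.7, -2.6]
finger_gap: 0.197
grip_force: 89.2
clock: 23.25
ee_pos: [0.5773, -0.0356, 0.1646]
ee_rot: [3.098, 0.52, -0.0]
contact_force: [-0.1, -0.6, -2.0]
finger_gap: 0.203
grip_force: 89.2
[ 0.57732101 -0.03558828  0.16459201] yaw 19.06205737743127 z [ 7.58935179e-06 -4.93375703e-05 -9.99999999e-01] [-0.05087354 -0.62121807 -1.98928689]
top n 1174 z 0.08386863603913233
grip circle 0.5753834843635559 -0.03806601092219353 0.029831834137439728 [ 0.58568613 -0.0330906   0.08278563]
plate z 0.04563945420940649
```

View pics/w6.png

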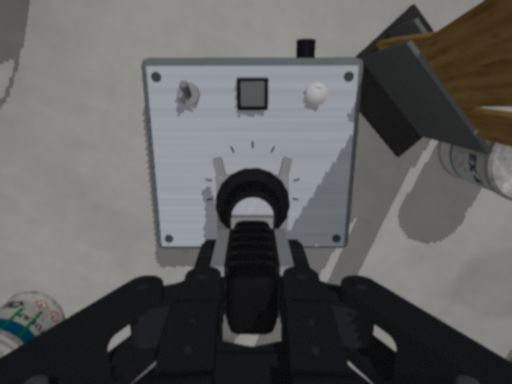

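The knob sits level in the slot at about (252,200) and is off the stub. Next I carry it to the mat.

```bash
python3 -m inch '[0,0,-5,0,0,0,-5,0,1,-5,0,0,1,-10,0,0,1,-15,0,0,1,-20,0,0,1,-22,0,0,1,-22,0,0,1,-22,0,0,1,-15,0,0,1,-10,0,0,1,-5,0,0]'; python3 -m inch '[0,-5,0,0,1,-10,0,0,1,-15,0,0,1,-20,0,0,1,-22,0,0,1,-22,0,0,1,-22,0,0,1,-15,0,0,1,-10,0,0,1,-7,0,0,0,-3,0,0,0,0,0,0]';python3 -m inch '[0,0,0,0,0,0,0,0]'
```

```text
clock: 24.5
ee_pos: [0.5387, 0.1069, 0.1746]
ee_rot: [-3.098, -0.522, 0.0]
contact_force: [0.3, -0.7, -1.7]
finger_gap: 0.205
grip_force: 89.3
clock: 25.7
ee_pos: [0.4984, 0.2511, 0.1745]
ee_rot: [3.098, 0.52, -0.0]
contact_force: [0.3, -0.3, -2.7]
finger_gap: 0.201
grip_force: 89.3
clock: 25.9
ee_pos: [0.4986, 0.2505, 0.1745]
ee_rot: [3.098, 0.518, -0.0]
contact_force: [0.1, -0.1, -2.0]
finger_gap: 0.202
grip_force: 89.3
```

```bash
python3 -m inch '[0,0,4,0,0,0,9,0,0,0,12,0,0,0,12,0,0,0,12,0,0,0,12,0,0,0,8,0,0,0,4,0,0,0,2,0,0,0,0,0,0,0,0,0]'; python3 -m inch '[0,0,1,0,0,0,1,0,0,0,1,0,0,0,1,0,0,0,1,0,0,0,0,0,0,0,0,0]'
```

```text
clock: 27.0
ee_pos: [0.4985, 0.2515, 0.1]
ee_rot: [-3.098, -0.52, -0.001]
contact_force: [0.8, 0.3, -1.6]
finger_gap: 0.197
grip_force: 89.3
clock: 27.7
ee_pos: [0.4983, 0.2514, 0.0946]
ee_rot: [3.098, 0.52, 0.0]
contact_force: [0.8, -0.1, -1.0]
finger_gap: 0.197
grip_force: 89.3
```

```bash
python3 -m inch '[0,0,0.8,0,0,0,0,0,0,0,0,0]'; python3 -m inch '[-1,0,0,0,-2,0,0,0,-4,0,0,0,-5,0,0,0,-5,0,0,0,-5,0,0,0,-5,0,0,0,-3,0,0,0,0,0,0,0]'; cat > m.py <<'E'
from h import *
import sys
s=observe();c=cam("wrist",s);im,d=viewer.get_image("wrist");W=cloud(c,d);H=W[...,2]
D=np.hypot(W[...,0]-.4985,W[...,1]-.2514)
for lo,hi in((.034,.042),(.0125,.019)):
    q=W[(H>lo)&(H<hi)&(D<.035)]
    if len(q)>20:print(lo,len(q),cv2.minEnclosingCircle(q[:,:2].astype(np.float32)),np.median(q[:,2]))
cv2.imwrite(sys.argv[1],im[:,:,::-1])
E
python3 m.py pics/w7.png
```

```text
clock: 28.0
ee_pos: [0.4983, 0.2513, 0.0938]
ee_rot: [3.098, 0.52, 0.0]
contact_force: [-0.4, 0.3, -1.8]
finger_gap: 0.202
grip_force: 89.3
clock: 28.9
ee_pos: [0.4695, 0.2414, 0.0939]
ee_rot: [3.098, 0.52, -0.0]
contact_force: [-0.4, -0.7, -0.9]
finger_gap: 0.203
grip_force: 89.3
0.034 2551 ((0.49877843260765076, 0.25102537870407104), 0.017521195113658905) 0.03646109137207773
0.0125 1727 ((0.49861016869544983, 0.25118017196655273), 0.02478312887251377) 0.015436641749031116
```

View pics/w7.png

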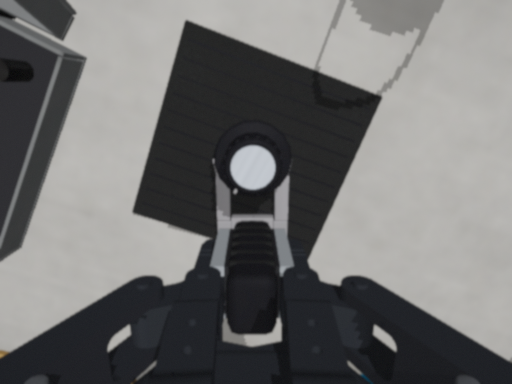

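The knob stands upright on the mat at about (253,165), and the fork is partly withdrawn.

```bash
python3 -m inch '[-5,0,0,0,-8,0,0,0,-9,0,0,0,-9,0,0,0,-9,0,0,0,0,0,0,0,0,0,-15,0,0,0,-20,0,0,0,-15,0,0,0,0,0]'; python3 -m inch '[0,12,0,0,0,24,0,0,0,24,0,0,0,24,0,0,0,24,0,0,3,13,0,0,0,0,0,0,0,0,0,0]'
```

```text
clock: 29.95
ee_pos: [0.4334, 0.2293, 0.1456]
ee_rot: [-3.097, -0.52, -0.006]
contact_force: [-0.5, 0.4, -1.0]
finger_gap: 0.2
grip_force: 89.3
clock: 30.75
ee_pos: [0.4742, 0.1155, 0.1433]
ee_rot: [-3.098, -0.52, 0.001]
contact_force: [-0.8, -0.1, -2.0]
finger_gap: 0.201
grip_force: 89.3
```

```bash
python3 -m inch '[0,0,10,0,0,0,12,0,0,0,12,0,0,0,8,0,0,0,4,0,0,0,0,0,0,0,0,0]'
```

```text
clock: 31.45
ee_pos: [0.4746, 0.1152, 0.0979]
ee_rot: [-3.098, -0.52, -0.0]
contact_force: [0.2, -0.2, -2.8]
finger_gap: 0.202
grip_force: 89.3
```

```bash
python3 -m inch '[0,0,3,0,0,0,3,0,0,0,1.5,0,0,0,0,0,0,0,0,0]'; python3 -m inch '[0,0,0.5,0,0,0,0.5,0,0,0,0,0,0,0,0,0]'; python3 -m inch '[0,0,0.5,0,0,0,0,0,0,0,0,0]'
```

```text
clock: 31.95
ee_pos: [0.4745, 0.1151, 0.0903]
ee_rot: [3.098, 0.52, 0.0]
contact_force: [0.8, -0.3, -2.6]
finger_gap: 0.201
grip_force: 89.3
clock: 32.35
ee_pos: [0.4745, 0.1151, 0.0893]
ee_rot: [3.098, 0.52, -0.0]
contact_force: [-0.8, 1.1, -1.7]
finger_gap: 0.197
grip_force: 89.3
clock: 32.65
ee_pos: [0.4745, 0.1151, 0.0888]
ee_rot: [3.098, 0.52, 0.0]
contact_force: [-0.5, 0.1, -1.3]
finger_gap: 0.197
grip_force: 89.3
```

```bash
python3 -m inch '[0,0,0.4,0,0,0,0,0,0,0,0,0]'; python3 -m inch '[0,0,0.4,0,0,0,0,0,0,0,0,0]'
```

```text
clock: 32.95
ee_pos: [0.4746, 0.1151, 0.0886]
ee_rot: [3.098, 0.52, 0.0]
contact_force: [0.1, -1.2, 3.3]
finger_gap: 0.203
grip_force: 90.1
clock: 33.25
ee_pos: [0.4746, 0.115, 0.0885]
ee_rot: [3.098, 0.52, 0.001]
contact_force: [-3.0, -1.6, 9.7]
finger_gap: 0.198
grip_force: 91.2
```

```bash
python3 -m inch '[0,0,-0.4,0,0,0,0,0]'; python3 -m inch '[0,0,0,0,0,0,0,0,0,0,0,0]' 0.6 20; python3 -m inch '[0,0,0,0,0,0,0,0,0,0,0,0,0,0,0,0,0,0,0,0,0,0,0,0]' 0; python3 -m inch '[0,0,-10,0,0,0,-20,0,0,0,-30,0,0,0,-30,0,0,0,-30,0,0,0,0,0,0,0,0,0]'; python3 - <<'E'
from h import *
s=observe();c=cam("wrist",s);im,d=viewer.get_image("wrist");W=cloud(c,d);H=W[...,2];print(s["ee_pos"],s["contact_force"])
D=np.hypot(W[...,0]-.475,W[...,1]-.115)
m=(H>.108)&(H<.125)&(D<.04);q=W[m];A=np.c_[q[:,:2],np.ones(len(q))];print("top",len(q),q.mean(0),"slope",np.linalg.lstsq(A,q[:,2],rcond=None)[0])
m=(H>.002)&(H<.007)&(D<.05);print("fork z",np.median(W[m][:,2]))
im2,d2=viewer.get_image("top")
cv2.imwrite("pics/end.png",np.hstack([cv2.resize(im,(400,300)),cv2.resize(im2[80:290,90:400],(400,300))])[:,:,::-1])
E
```

```text
clock: 33.45
ee_pos: [0.4746, 0.1151, 0.0886]
ee_rot: [3.098, 0.52, 0.0]
contact_force: [-1.2, -0.3, 5.9]
finger_gap: 0.193
grip_force: 90.3
clock: 33.75
ee_pos: [0.4745, 0.1152, 0.0883]
ee_rot: [-3.098, -0.52, 0.0]
contact_force: [-0.9, -0.7, -0.3]
finger_gap: 0.398
grip_force: 0.0
clock: 34.35
ee_pos: [0.4745, 0.1151, 0.0884]
ee_rot: [3.098, 0.52, -0.0]
contact_force: [-0.3, 1.3, -0.6]
finger_gap: 1.002
grip_force: 0.0
clock: 35.05
ee_pos: [0.4748, 0.1152, 0.2095]
ee_rot: [-3.098, -0.52, -0.003]
contact_force: [0.3, -0.6, -0.5]
finger_gap: 0.998
grip_force: 0.0
[0.47480907 0.11516866 0.20945436] [ 0.30092484 -0.61803072 -0.53741427]
top 830 [0.47599867 0.11575652 0.11460494] slope [-0.06195157 -0.03601878  0.14826321]
fork z 0.0035595158549250883
```

View pics/end.png

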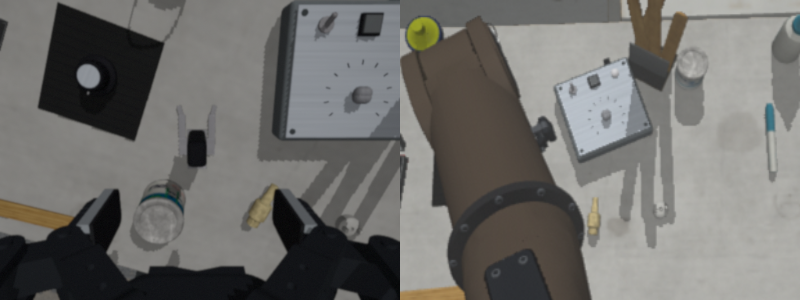

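The wrist half of the picture shows the knob upright on the mat at (90,77) and the puller standing free on the bare bench at (197,145). In the top half the bare stub shows on the box, and the coupler, air cap and marker are where they started. The tin, seen in the wrist half at (160,210), is in place too.

```bash
python3 -m inch '[0,0,0,0,0,0,0,0,0,0,0,0]'; python3 -c "
from rig import order;print(order.sign_off())"
```

```text
clock: 35.45
ee_pos: [0.4742, 0.115, 0.2079]
ee_rot: [3.098, 0.52, -0.002]
contact_force: [-0.3, -0.1, 0.4]
finger_gap: 1.004
grip_force: 0.0
the job is handed in; nothing more can be done
None
```

The job is handed in (no verdict was returned): the knob came off with the puller and stands upright on the mat, the puller stands released on the bare bench, and nothing else appears to have moved.

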